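# Hold in the reset of the creasing-iron module that has cut out

## Robot

A 6-joint arm with a two-finger parallel gripper is mounted at the origin on the work surface. World frame = base frame: x ahead of the robot, y to its left, z up, the work surface at z = 0. Lengths are in m, angles in rad, forces in N, time in s.
With the tool pointing down it reaches from about 0.275 to 0.875 m from the base axis. Payload 12.5 kg.
Tool frame: the origin (TCP) lies on the centre line of the jaws, within the pads' length; the fingertips stand 14 mm ahead of it and the grasp point (between the pads) lies 5 mm behind it; z points along the fingers, y is the direction in which the jaws open and shut (so a half turn about z gives the same grasp; the last joint's range is limited). The gripper opens to 85 mm and grips with 20 to 120 N. Pads are 22 mm wide; open, the fingers measure 114 mm over their backs; the gripper's body (76 mm by 85 mm) begins 54 mm behind the grasp point. The pads swing forward as they close: fully open they stand 13 mm farther back than shut.
Start: joints at [-0.085, 0.351, 1.652, -0, 1.139, -0.085], TCP at [0.55, 0, 0.224] pointing down, gripper open.
Joint ranges: [-2.75, 2.75], [-0.79, 2.1], [0.01, 2.65], [-1.57, 4.71], [0.07, 3.14], [-2.87, 2.87]. Speed limits (rad/s): [2.22, 2.22, 2.79, 3.14, 3.14, 3.14].

## Interface

Orientations are given as a rotation vector (axis times angle).
In Python, from rig import r gives the robot as it stands.
- The arm moves only by the tool jog_arm, never from a script. Its argument "series" is a list of rows, each an object of numbers: "jaw": the gripper command: -1 is shut, 1 is fully open, values between are in proportion; "dx", "dy", "dz": the shift along the tool's x, y, z in units of 40 mm (1.0 is 40 mm); "twist": the turn about the tool's z in units of 6 degrees (1.0 is 6 degrees). In form: [{"jaw": .., "dx": .., "dy": .., "dz": .., "twist": ..}, ...]. A call has 1 to 8 rows; each row is the pose to reach, as a shift and turn from the pose commanded when the call began, along the tool's axes at that moment; what a row does not reach only later rows make up. A row lasts 1/8 s, in which the tool goes at most 62.5 mm and 10.7 degrees, less where a joint would pass 70% of its speed; a pose out of reach is approached as far as the arm can. A call with a gripper value outside its range is refused whole. The fingers move at their own pace and stop on an object; "squeeze" is the grip in N (left out, the last holds). Time passes only in rows, so rows that repeat a pose let the fingers close. It gives the time, the measured TCP pose, the force and the opening at its end, in the units of the state.
- r.observe(): the state, without advancing time (a new reading comes with each control period).
- r.snapshot(name): name is "scene" or "side" or "wrist"; returns a dict with "color" (420x560x3 uint8, red, green, blue), "depth" (420x560 float32, m along the optical axis (not along the pixel's ray), 0 where there is no reading), "vfov" (degrees; the focal length in pixels is half the picture's height over the tangent of half this angle, whatever the lens; pixels are square), "cx", "cy" (the principal point, pixels), "dist_coeffs" ([k1, k2, p1, p2, k3] as OpenCV has them; the pictures are not rectified), "pose" (4x4, takes a point from camera to world coordinates); the wrist camera has in their place "T_tool_cam" (4x4, takes a point from camera to tool coordinates, whose origin is the TCP and whose axes are the flange's). Camera axes: x right, y down, z forward; pixel columns grow to the right and rows downward; lengths in m; the calibration is good to about 2 mm. A picture is of the moment at which its call begins: read the wrist's pose just before it.
- r.close_job(): hands the job in, once; it reports no verdict.
The state is a dict: "clock": time; "joint_pos": joint angles; "qvel": joint speeds; "effort": joint torques, N m; "ee_pos": TCP position; "tcp_rot": TCP orientation; "wrist_force": force on the tool from outside, world axes, zero at the start; "wrist_torque": the same for the moment, N m; "grip_width": finger opening in m.
Only numpy, scipy, OpenCV 4.12 (cv2) and the standard library are available. Lean on these libraries where they do the work, as an engineer would, in place of code of your own. Each camera call takes 0.05 s, during which the arm holds its last target. There are 200 camera calls.

## Task

One of the three heat modules for the creasing irons has overheated and cut out: its meter needle has dropped to the bottom stop, while the other two stand at working heat. Take the ball stylus out of the tool block, reach its tip through that module's reset hole and hold the recessed button fully down; the program finishes while the gripper still holds the stylus and keeps the button down. Do not press the other modules' resets, and leave the other two tools in the block, the glue bottle and the jar where they are.

Things in the scene. Friction and masses are not known exactly. Their poses are not given: they have to be found in the camera images.
- hole_a (a point): Centre of the mouth of module a's round reset hole, 13 mm wide, ringed by a thin dark washer, at the outer surface of the 3 mm face plate. Axes: z vertical, x level towards the controller's high back. The face's outward normal, and the bore, is (-0.208, 0, 0.978) in these axes. The button's flat face, 17 mm wide, lies 16 mm behind the mouth; nothing else is near it behind the plate
- needle_a (a joint): Meter needle of heat module a (black, 37 mm, on the white dial upslope of its hole), rad: 0 = at the bottom stop, pointing up and left as the operator at the low front edge sees it; grows clockwise to 1.6 at full scale (up and right). Below 0.2: the module has cut out; between 0.8 and 1.5: at working heat
- reset_a (a joint): Recessed reset button of heat module a, m: 0 = out, 0.006 = fully down (stop); it moves straight in along the hole's bore. A spring pushes it back: 3 N to start it, 6 N to keep it at the stop
- hole_b (a point): Centre of the mouth of module b's round reset hole, 13 mm wide, ringed by a thin dark washer, at the outer surface of the 3 mm face plate. Axes: z vertical, x level towards the controller's high back. The face's outward normal, and the bore, is (-0.208, 0, 0.978) in these axes. The button's flat face, 17 mm wide, lies 16 mm behind the mouth; nothing else is near it behind the plate
- needle_b (a joint): Meter needle of heat module b (black, 37 mm, on the white dial upslope of its hole), rad: 0 = at the bottom stop, pointing up and left as the operator at the low front edge sees it; grows clockwise to 1.6 at full scale (up and right). Below 0.2: the module has cut out; between 0.8 and 1.5: at working heat
- reset_b (a joint): Recessed reset button of heat module b, m: 0 = out, 0.006 = fully down (stop); it moves straight in along the hole's bore. A spring pushes it back: 3 N to start it, 6 N to keep it at the stop
- hole_c (a point): Centre of the mouth of module c's round reset hole, 13 mm wide, ringed by a thin dark washer, at the outer surface of the 3 mm face plate. Axes: z vertical, x level towards the controller's high back. The face's outward normal, and the bore, is (-0.208, 0, 0.978) in these axes. The button's flat face, 17 mm wide, lies 16 mm behind the mouth; nothing else is near it behind the plate
- needle_c (a joint): Meter needle of heat module c (black, 37 mm, on the white dial upslope of its hole), rad: 0 = at the bottom stop, pointing up and left as the operator at the low front edge sees it; grows clockwise to 1.6 at full scale (up and right). Below 0.2: the module has cut out; between 0.8 and 1.5: at working heat
- reset_c (a joint): Recessed reset button of heat module c, m: 0 = out, 0.006 = fully down (stop); it moves straight in along the hole's bore. A spring pushes it back: 3 N to start it, 6 N to keep it at the stop
- console: Heat controller, fixed: dark desk case 216 x 240 mm, top sloping up 12 degrees towards +x, 64 mm high in front, 109 mm at the back. Three like module faces side by side along y, 72 mm apart, in any order, each with a meter (from 28 mm upslope of its hole), reset hole, then knob and switch (from 38 mm downslope), none over 15 mm tall. Origin under the case on the table, z up
- block: Wooden tool block, 60 (x) x 190 (y) x 60 (z) mm, three upright 8 mm holes in a row along its y at -62, 0 and 62 mm; origin at the centre of its underside, z up. Fixed. The stylus, awl and edge beveler stand in the holes handle up, in any order
- stylus_mid (a point): Ball stylus: the tallest, slimmest handle in the block. From the tip up: 6 mm steel ball, 5 mm shank, at 55 mm a 12 mm wide brass ferrule that rests on the block, then a straight round wooden handle 15 to 16 mm thick from 67 to 155 mm. The point is on its axis 105 mm above the tip, z along the tool away from the tip. 50 g. In the block its tip is 5 mm and its top 160 mm above the table
- stylus_tip (a point): The lowest point of the stylus's ball tip, on its axis
- awl_mid (a point): Bystander: awl standing in the block, pear-shaped wooden handle up to 31 mm wide, top 134 mm above the table; the point is on its axis 95 mm above the table
- beveler_mid (a point): Bystander: edge beveler standing in the block, short mushroom-shaped wooden handle up to 32 mm wide, top 126 mm above the table; the point is on its axis 95 mm above the table
- glue: Bystander: white glue bottle 72 mm wide with a tall red nozzle, 206 mm high; origin at the centre of its foot
- edge_paint: Bystander: amber jar of edge paint with a black cap, 56 mm wide, 75 mm high; origin at the centre of its foot
Things that resemble listed ones, but are neither listed nor needed, are in the scene too. What is shaped like the block but green is not meant.

How it is judged:
By the outcome, as a careful person would: the job done as asked, in the order asked, and still so for the second after the job is handed in, while the arm keeps its last pose, push and grip.
It also fails if it takes over 45 s, if anything falls off the work surface, if the arm or the gripper's body presses on something with over 40 N, if the wrist force passes 120 N, or if a joint passes its speed limit or range.

## Working session

There is one attempt and no reset: what is moved stays moved. The work goes in short steps, Python scripts to look and compute and a tool call to move; the robot and the scene stay as the last step left them, time stands still between calls to the robot, and variables do not carry over. Pictures are saved under pics/ and viewed, about 8 in all and at most 12, crops included, and the job is handed in when it is done.

Besides the shell and the picture viewer there is one more tool, called after ">>>" as name(argument=value, ...), one argument or row to a line, values as JSON. jog_arm: Moves the arm, as the interface text tells. Its arguments: {"type":"object","properties":{"series":{"type":"array"},"squeeze":{"type":"number"}},"required":["series"]}

```bash
mkdir -p pics; cat > h.py <<'E'
import numpy as np, cv2, pickle
from scipy.spatial.transform import Rotation as R
from rig import r
def snap(n):
    o=r.observe(); s=r.snapshot(n)
    if n=="wrist":
        T=np.eye(4);T[:3,:3]=R.from_rotvec(o["tcp_rot"]).as_matrix();T[:3,3]=o["ee_pos"]
        s["pose"]=T@np.array(s["T_tool_cam"])
    s["pose"]=np.array(s["pose"])
    h=s["color"].shape[0]; f=h/2/np.tan(np.radians(s["vfov"])/2)
    s["K"]=np.array([[f,0,s["cx"]],[0,f,s["cy"]],[0,0,1]]);s["d"]=np.array(s["dist_coeffs"],float)
    return s
def save(s,p,crop=None,k=1):
    c=s["color"][...,::-1]
    if crop: c=c[crop[1]:crop[3],crop[0]:crop[2]]
    cv2.imwrite(p,cv2.resize(c,None,fx=k,fy=k,interpolation=cv2.INTER_CUBIC))
def ray(s,px):
    u=cv2.undistortPoints(np.array(px,float).reshape(-1,1,2),s["K"],s["d"])[:,0]
    d=np.c_[u,np.ones(len(u))]@s["pose"][:3,:3].T
    return s["pose"][:3,3],d
def onz(s,px,z):
    o,d=ray(s,px); return o+d*((z-o[2])/d[:,2])[:,None]
def dep(s,px):
    o,d=ray(s,px); return np.array([o+di*s["depth"][int(round(p[1])),int(round(p[0]))] for di,p in zip(d,px)])
def proj(s,P):
    M=np.linalg.inv(s["pose"])
    return cv2.projectPoints(np.array(P,float).reshape(-1,3),cv2.Rodrigues(M[:3,:3])[0],M[:3,3],s["K"],s["d"])[0][:,0]
def cloud(s):
    h,w=s["depth"].shape; v,u=np.mgrid[:h,:w]
    o,d=ray(s,np.c_[u.ravel(),v.ravel()]); P=o+d*s["depth"].reshape(-1,1)
    P[s["depth"].ravel()==0]=np.nan
    return P.reshape(h,w,3)
E
python3 - <<'E'
from h import *
a=snap("scene");b=snap("side");
pickle.dump((a,b),open("ab.pkl","wb"))
cv2.imwrite("pics/1.png",a["color"][...,::-1]);cv2.imwrite("pics/2.png",b["color"][...,::-1])
print(a["pose"].round(3),b["pose"].round(3),a["vfov"],a["d"]);o=r.observe();print(o["ee_pos"],o["tcp_rot"],o["grip_width"])
print(r.observe()["wrist_force"])
E
```

```text
[[-0.481  0.742 -0.467  0.906]
 [ 0.877  0.416 -0.242  0.171]
 [ 0.015 -0.526 -0.851  0.863]
 [ 0.     0.     0.     1.   ]] [[ 0.991 -0.104  0.088  0.444]
 [-0.136 -0.675  0.725 -0.646]
 [-0.016 -0.73  -0.683  0.647]
 [ 0.     0.     0.     1.   ]] 46.9738188205529 [-0.02734804  0.          0.          0.          0.        ]
[5.49696912e-01 4.38215700e-05 2.23909896e-01] [-2.22087011e+00 -2.22088627e+00  1.07894297e-03] 0.08528184770202443
[0.0399196  0.11988433 0.38195133]
```

View pics/1.png

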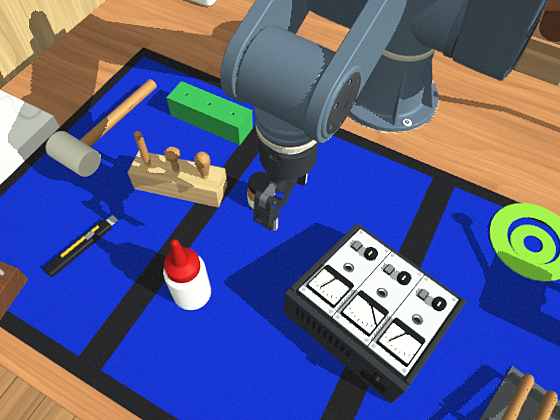

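View pics/2.png

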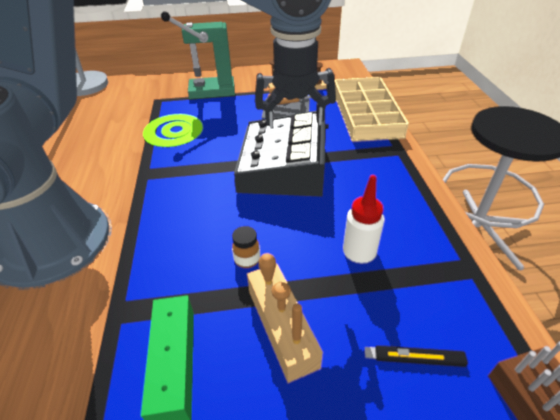

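Both pictures show the wooden block with three tools: the candidates for the stylus are scene (141,148), (172,160) and (203,163). The one at (141,148), which is (297,322) in side, looks tallest and slimmest. The controller's holes are near scene (348,267), (382,293) and (417,319). The red/white bottle is at (185,275), and the jar is behind the gripper. I'll enlarge both areas to confirm.

```bash
python3 - <<'E'
from h import *
a,b=pickle.load(open("ab.pkl","rb"))
ca=a["color"][215:375,285:470,::-1]; cb=a["color"][125:215,120:235,::-1]
A=cv2.resize(ca,None,fx=3,fy=3,interpolation=cv2.INTER_CUBIC);B=cv2.resize(cb,(240,188),interpolation=cv2.INTER_CUBIC)
C=np.zeros((480,800,3),np.uint8);C[:,:555]=A;C[:188,560:]=B
cv2.imwrite("pics/3.png",C)
# block top: wood points with z~.06
for s,n,box in((a,"scene",(110,120,240,215)),(b,"side",(230,240,340,390))):
    P=cloud(s);m=np.zeros(P.shape[:2],bool);m[box[1]:box[3],box[0]:box[2]]=1
    t=m&(abs(P[...,2]-.06)<.006)&(s["color"][...,0]>120)&(s["color"][...,2]<200)
    q=P[t][:,:2].astype(np.float32);print(n,"block",cv2.minAreaRect(q),len(q))
    for lo in(.09,.115,.138):
        t=m&(P[...,2]>lo)&(P[...,2]<.2);k,l,st,ce=cv2.connectedComponentsWithStats(t.astype(np.uint8))
        for i in range(1,k):
            if st[i,4]>8: print(lo,ce[i].round(),st[i,4],P[l==i].mean(0).round(4),P[l==i].max(0).round(3))
P=cloud(a);m=np.zeros(P.shape[:2],bool);m[215:390,280:470]=1
t=m&(P[...,2]>.05)&(P[...,2]<.13);q=P[t][:,:2].astype(np.float32);print("console",cv2.minAreaRect(q),np.nanmax(P[t],0))
w=m&(a["color"].min(2)>180);Q=P[w];Q=Q[np.isfinite(Q).all(1)];c,*_=np.linalg.lstsq(np.c_[Q[:,:2],np.ones(len(Q))],Q[:,2],rcond=None);print(c,np.degrees(np.arctan(np.hypot(*c[:2]))),np.degrees(np.arctan2(c[1],c[0])))
E
```

```text
scene block ((0.48336827754974365, -0.2831949293613434), (0.06367354094982147, 0.1908138245344162), 14.88083267211914) 1936
0.09 [141. 144.] 207 [ 0.5015 -0.339   0.13  ] [ 0.507 -0.333  0.16 ]
0.09 [171. 154.] 207 [ 0.487  -0.2798  0.118 ] [ 0.499 -0.268  0.128]
0.09 [202. 161.] 265 [ 0.4727 -0.2186  0.1188] [ 0.483 -0.208  0.135]
0.115 [140. 140.] 148 [ 0.5012 -0.3391  0.1413] [ 0.507 -0.333  0.16 ]
0.115 [171. 153.] 164 [ 0.4863 -0.2805  0.1216] [ 0.499 -0.268  0.128]
0.115 [201. 159.] 180 [ 0.4714 -0.2198  0.1256] [ 0.482 -0.208  0.135]
0.138 [139. 137.] 89 [ 0.5006 -0.3395  0.1509] [ 0.507 -0.334  0.16 ]
side block ((0.4741671085357666, -0.2531885504722595), (0.0605541467666626, 0.25466495752334595), 14.869241714477539) 2687
0.09 [267. 264.] 336 [ 0.4656 -0.2315  0.1194] [ 0.481 -0.215  0.134]
0.09 [281. 291.] 304 [ 0.4817 -0.2884  0.1196] [ 0.497 -0.272  0.128]
0.09 [296. 319.] 304 [ 0.4975 -0.3483  0.1321] [ 0.505 -0.337  0.161]
0.115 [267. 261.] 233 [ 0.4659 -0.23    0.126 ] [ 0.481 -0.215  0.134]
0.115 [281. 290.] 262 [ 0.4817 -0.2878  0.1224] [ 0.497 -0.272  0.128]
0.115 [297. 315.] 220 [ 0.4975 -0.3479  0.1433] [ 0.505 -0.337  0.161]
0.138 [297. 311.] 143 [ 0.4976 -0.347   0.1524] [ 0.504 -0.337  0.161]
console ((0.5519126057624817, 0.18468286097049713), (0.24006323516368866, 0.22765597701072693), 77.38981628417969) [0.68024688 0.3247913  0.11434122]
[ 0.24945646 -0.05418693 -0.03841318] 14.32028459232392 -12.255400419521898
```

View pics/3.png

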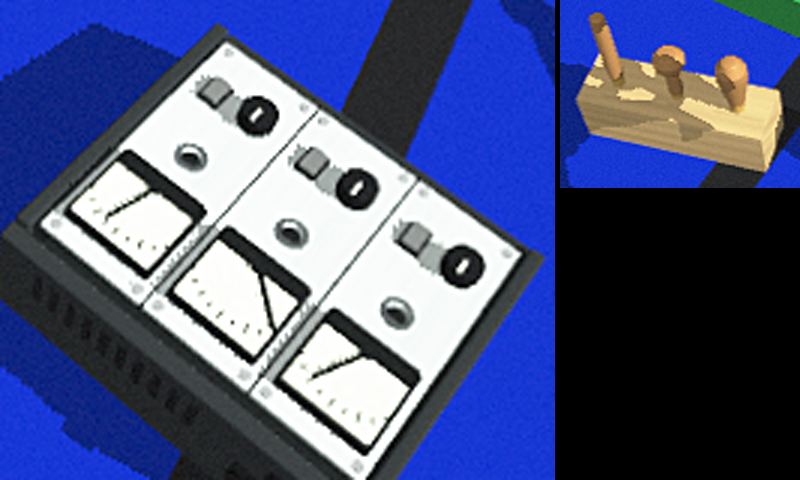

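The enlarged crop settles two things:
- **Module:** the operator's "up" points lower-left here, so "left" is lower-right. The middle module's needle (crop (262,275)→(277,330)) points up-left, which is the bottom stop. The outer two point up and slightly right, at working heat. The target is therefore the middle hole, near scene (382,293).
- **Stylus:** the slim straight handle at scene (141,148) tops out at 0.160 m, against 0.128 and 0.135 for the others. That makes it the stylus, at about (0.499, -0.343), with the block yawed +14.9°.

I'll move above it with the jaws opening across the row.

>>> jog_arm(
  series=[
    {"jaw": 1,"dx": -8.57,"dy": -1.27,"dz": 0,"twist": -2.45},
    {"jaw": 1,"dx": -8.57,"dy": -1.27,"dz": 0,"twist": -2.45},
    {"jaw": 1,"dx": -8.57,"dy": -1.27,"dz": 0,"twist": -2.45},
    {"jaw": 1,"dx": -8.57,"dy": -1.27,"dz": 0,"twist": -2.45},
    {"jaw": 1,"dx": -8.57,"dy": -1.27,"dz": 0,"twist": -2.45},
    {"jaw": 1,"dx": -8.57,"dy": -1.27,"dz": 0,"twist": -2.45},
    {"jaw": 1,"dx": -8.57,"dy": -1.27,"dz": 0,"twist": -2.45},
    {"jaw": 1,"dx": -8.57,"dy": -1.27,"dz": 0,"twist": -2.45},
  ],
)

```text
clock: 1.1
ee_pos: [0.4991, -0.3421, 0.224]
tcp_rot: [-1.918, -2.487, -0.0]
wrist_force: [-0.4, 0.1, 0.0]
grip_width: 0.085
```

```bash
python3 - <<'E'
from h import *
o=r.observe();print(o["ee_pos"],R.from_rotvec(o["tcp_rot"]).as_matrix().round(3))
s=snap("wrist");save(s,"pics/4.png");pickle.dump(s,open("w1.pkl","wb"))
print(proj(s,[[.499,-.343,.16],[.499,-.343,.11]]),proj(s,[o["ee_pos"]]))
a=snap("scene");b=snap("side");pickle.dump((a,b),open("ab2.pkl","wb"))
for x in(a,):
    P=cloud(x);print("glue",dep(x,[(185,262)]))
# side view console holes
cv2.imwrite("pics/5.png",np.hstack([cv2.resize(b["color"][90:210,220:345,::-1],None,fx=3.2,fy=3.2,interpolation=cv2.INTER_CUBIC),cv2.resize(a["color"][245:365,320:445,::-1],None,fx=3.2,fy=3.2,interpolation=cv2.INTER_CUBIC)]))
E
```

```text
[ 0.49912895 -0.34212513  0.22404065] [[-0.254  0.967 -0.001]
 [ 0.967  0.254  0.001]
 [ 0.001 -0.    -1.   ]]
[[279.74621685 219.27420307]
 [279.57136289 200.19455198]] [[280.79667665 258.42260663]]
glue [[ 0.67380122 -0.11468025  0.14606193]]
```

View pics/4.png

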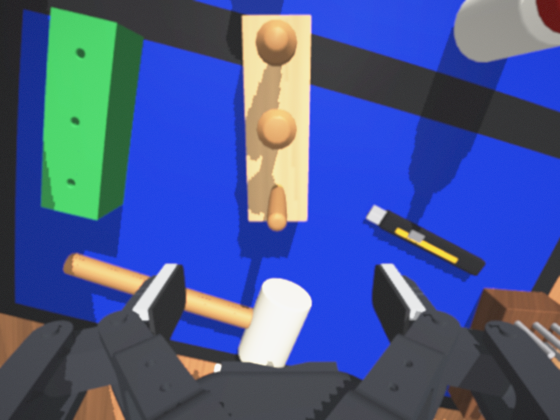

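View pics/5.png

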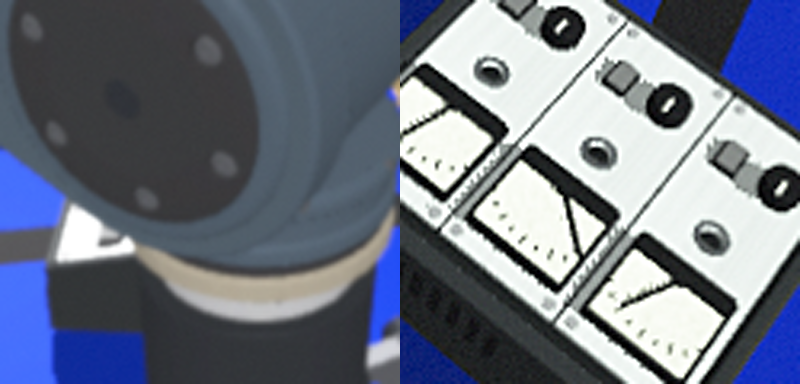

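The wrist view shows the stylus top at (278,224), against a predicted (280,219), so it is 2 mm or less off along -y. The second crop confirms that only the middle needle is at the bottom stop. Now I'll descend and grip.

>>> jog_arm(
  series=[
    {"jaw": 1,"dx": -0.04,"dy": 0,"dz": 1.0,"twist": 0},
    {"jaw": 1,"dx": -0.04,"dy": 0,"dz": 2.0,"twist": 0},
    {"jaw": 1,"dx": -0.04,"dy": 0,"dz": 2.97,"twist": 0},
    {"jaw": 1,"dx": -0.04,"dy": 0,"dz": 2.97,"twist": 0},
    {"jaw": -1,"dx": -0.04,"dy": 0,"dz": 2.97,"twist": 0},
    {"jaw": -1,"dx": -0.04,"dy": 0,"dz": 2.97,"twist": 0},
    {"jaw": -1,"dx": -0.04,"dy": 0,"dz": 2.97,"twist": 0},
    {"jaw": -1,"dx": -0.04,"dy": 0,"dz": 2.97,"twist": 0},
  ],
  squeeze=60,
)

```text
clock: 2.25
ee_pos: [0.4998, -0.3445, 0.1062]
tcp_rot: [1.918, 2.487, -0.0]
wrist_force: [2.3, 1.0, 5.8]
grip_width: 0.0137
```

>>> jog_arm(
  series=[
    {"jaw": -1,"dx": 0,"dy": 0,"dz": 0,"twist": 0},
    {"jaw": -1,"dx": 0,"dy": 0,"dz": 0,"twist": 0},
    {"jaw": -1,"dx": 0,"dy": 0,"dz": 0,"twist": 0},
  ],
)

```text
clock: 2.62
ee_pos: [0.4999, -0.3445, 0.1063]
tcp_rot: [1.918, 2.486, 0.0]
wrist_force: [0.6, 0.6, 5.8]
grip_width: 0.0137
```

>>> jog_arm(
  series=[
    {"jaw": -1,"dx": 0,"dy": 0,"dz": -0.7,"twist": 0},
    {"jaw": -1,"dx": 0,"dy": 0,"dz": -1.5,"twist": 0},
    {"jaw": -1,"dx": 0,"dy": 0,"dz": -2.3,"twist": 0},
    {"jaw": -1,"dx": 0,"dy": 0,"dz": -3.1,"twist": 0},
    {"jaw": -1,"dx": 0,"dy": 0,"dz": -3.9,"twist": 0},
    {"jaw": -1,"dx": 0,"dy": 0,"dz": -3.9,"twist": 0},
  ],
)

```text
clock: 3.38
ee_pos: [0.5002, -0.3449, 0.2639]
tcp_rot: [1.917, 2.484, -0.0]
wrist_force: [-0.2, -0.1, -0.8]
grip_width: 0.0139
```

```bash
python3 - <<'E'
from h import *
o=r.observe();print(o["ee_pos"],o["grip_width"],o["wrist_force"])
a,b=pickle.load(open("ab.pkl","rb"))
# middle hole from scene: dark blob centroid in crop near (382,293) ; and outer holes
th=np.radians(-12.4);n=np.array([-.208*np.cos(th),-.208*np.sin(th),.978]);ux=np.array([np.cos(th),np.sin(th),0])
P=cloud(a);m=np.zeros(P.shape[:2],bool);m[215:390,280:470]=1
t=m&(P[...,2]>.05)&(P[...,2]<.13);rc=cv2.minAreaRect(P[t][:,:2].astype(np.float32));c=np.array([*rc[0],0]);print(rc)
P0=c+np.array([0,0,.0865])
for px in((348.3,267.3),(382,292.9),(417.3,319.5)):
    x0,y0=int(px[0]),int(px[1]);g=cv2.cvtColor(a["color"],cv2.COLOR_RGB2GRAY)[y0-9:y0+10,x0-9:x0+10]
    k,l,st,ce=cv2.connectedComponentsWithStats((g<165).astype(np.uint8))
    i=1+np.argmin(np.hypot(*(ce[1:]-9).T)); q=ce[i]+[x0-9,y0-9]
    O,d=ray(a,[q]);H=O+d[0]*(n@(P0-O)/(n@d[0]))
    print(q.round(1),st[i],H.round(4),"dep",np.nanmedian(P[y0-8:y0+9,x0-8:x0+9].reshape(-1,3),0).round(4))
s=snap("side");sc=snap("scene");pickle.dump((sc,s),open("ab3.pkl","wb"))
e=np.array(o["ee_pos"]);print(proj(s,[e,e-[0,0,.1]]),proj(sc,[e,e-[0,0,.1]]))
u,v=proj(s,[e])[0].astype(int);U,V=proj(sc,[e])[0].astype(int)
f=lambda im,u,v:cv2.resize(im["color"][max(v-30,0):max(v-30,0)+130,u-65:u+65,::-1],(400,400),interpolation=cv2.INTER_CUBIC)
print((u-65,max(v-30,0)),(U-65,max(V-30,0)))
cv2.imwrite("pics/6.png",np.hstack([f(s,u,v),f(sc,U,V)]))
E
```

```text
[ 0.50021364 -0.34488874  0.26385156] 0.013903106068885722 [-0.21444869 -0.08840707 -0.80648302]
((0.5519126057624817, 0.18468286097049713), (0.24006323516368866, 0.22765597701072693), 77.38981628417969)
[348.2 267.3] [ 4  5 11  9 65] [0.5214 0.118  0.0832] dep [0.5179 0.117  0.0826]
[381.7 292.8] [ 3  5 12 10 76] [0.5371 0.1887 0.0832] dep [0.533  0.1888 0.0824]
[417.  319.5] [ 4  4 11 11 80] [0.5527 0.2589 0.0833] dep [0.5494 0.2595 0.0839]
[[299.11381502 260.55384547]
 [298.18617455 304.99433009]] [[121.31366582  92.20299302]
 [134.8461447  130.87361019]]
(np.int64(234), np.int64(230)) (np.int64(56), np.int64(62))
```

View pics/6.png

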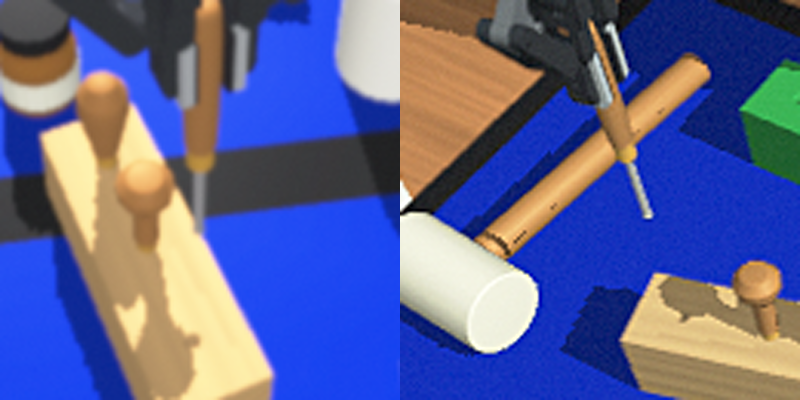

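The stylus is held upright. Its tip is at side (298.3,306) and scene (136.6,132.5). I'll triangulate the tip and work out the shift to the middle hole.

```bash
cat >> h.py <<'E'
def tri(*sp):
    A=np.zeros((3,3));B=np.zeros(3);L=[]
    for s,p in sp:
        o,d=ray(s,[p]);d=d[0]/np.linalg.norm(d[0]);M=np.eye(3)-np.outer(d,d);A+=M;B+=M@o;L.append((o,M))
    X=np.linalg.solve(A,B);return X,[np.linalg.norm(M@(X-o)) for o,M in L]
def units(dw):
    return R.from_rotvec(r.observe()["tcp_rot"]).as_matrix().T@dw/.04
E
python3 - <<'E'
from h import *
a,b=pickle.load(open("ab3.pkl","rb"));e=np.array(r.observe()["ee_pos"])
X,rs=tri((b,(298.3,306.)),(a,(136.6,132.5)));print(X,rs,"tip-tcp",X-e)
X2=X+[0,0,0];tip=e+[(X-e)[0]/2,(X-e)[1]/2,-.1]
print(units(np.array([.5371,.1887,.115])-tip))
E
```

```text
[ 0.49993333 -0.34318624  0.15921658] [np.float64(0.0008261671633639776), np.float64(0.0008261671633639618)] tip-tcp [ 0.00061483  0.00095354 -0.10166245]
[12.63524177  4.28313199  1.15333077]
```

>>> jog_arm(
  series=[
    {"jaw": -1,"dx": 6.3,"dy": 2.14,"dz": 0,"twist": 0},
    {"jaw": -1,"dx": 6.3,"dy": 2.14,"dz": 0,"twist": 0},
    {"jaw": -1,"dx": 6.3,"dy": 2.14,"dz": 0,"twist": 0},
    {"jaw": -1,"dx": 6.3,"dy": 2.14,"dz": 0,"twist": 0},
    {"jaw": -1,"dx": 12.63,"dy": 4.28,"dz": 0,"twist": 0},
    {"jaw": -1,"dx": 12.63,"dy": 4.28,"dz": 0,"twist": 0},
    {"jaw": -1,"dx": 12.63,"dy": 4.28,"dz": 0,"twist": 0},
    {"jaw": -1,"dx": 12.63,"dy": 4.28,"dz": 0,"twist": 0},
  ],
)

```text
clock: 4.47
ee_pos: [0.534, 0.1564, 0.2602]
tcp_rot: [-1.918, -2.486, 0.003]
wrist_force: [0.3, -1.3, -0.5]
grip_width: 0.0137
```

>>> jog_arm(
  series=[
    {"jaw": -1,"dx": 0,"dy": 0,"dz": 0,"twist": 0},
    {"jaw": -1,"dx": 0,"dy": 0,"dz": 0,"twist": 0},
  ],
)

```text
clock: 4.72
ee_pos: [0.5342, 0.1542, 0.2604]
tcp_rot: [-1.918, -2.487, 0.003]
wrist_force: [1.0, -1.1, -0.9]
grip_width: 0.0137
```

```bash
python3 - <<'E'
from h import *
o=r.observe();e=np.array(o["ee_pos"]);print(e,o["grip_width"])
t=e+[.0003,.0005,-.1013];print(t,units(np.array([.5371,.1887,.115])-t))
E
```

```text
[0.53417506 0.15418093 0.26040077] 0.013696023638406725
[0.53447506 0.15468093 0.15910077] [0.80601369 0.28206502 1.10179264]
```

>>> jog_arm(
  series=[
    {"jaw": -1,"dx": 0.8,"dy": 0.28,"dz": 0,"twist": 0},
    {"jaw": -1,"dx": 0.8,"dy": 0.28,"dz": 0.5,"twist": 0},
    {"jaw": -1,"dx": 0.8,"dy": 0.28,"dz": 1.1,"twist": 0},
    {"jaw": -1,"dx": 0.8,"dy": 0.28,"dz": 1.1,"twist": 0},
    {"jaw": -1,"dx": 0.8,"dy": 0.28,"dz": 1.1,"twist": 0},
  ],
)

```text
clock: 5.35
ee_pos: [0.5378, 0.1875, 0.2184]
tcp_rot: [1.92, 2.486, 0.001]
wrist_force: [1.0, -0.2, -0.4]
grip_width: 0.0137
```

```bash
python3 - <<'E'
from h import *
o=r.observe();e=np.array(o["ee_pos"]);t=e+[.0003,.0005,-.1013];print(e,t)
w=snap("wrist");a=snap("scene");b=snap("side");pickle.dump((w,a,b),open("h1.pkl","wb"))
H=[.5371,.1887,.0832];T=[]
for s in(w,a,b):
    p=proj(s,[t,H]);u,v=p.mean(0).astype(int);u0=min(max(u-50,0),460);v0=min(max(v-50,0),320);print(p.round(1).tolist(),(u0,v0))
    T.append(cv2.resize(s["color"][v0:v0+100,u0:u0+100,::-1],(400,400),interpolation=cv2.INTER_CUBIC))
T[0]=cv2.resize(T[0],(400,400))
cv2.imwrite("pics/7.png",np.hstack(T[:2]));cv2.imwrite("pics/8.png",T[2])
E
```

```text
[0.53784272 0.1874523  0.21835041] [0.53814272 0.1879523  0.11705041]
[[280.4, 202.8], [279.3, 191.5]] (np.int64(229), np.int64(147))
[[385.2, 285.4], [381.7, 292.8]] (np.int64(333), np.int64(239))
[[277.9, 129.4], [277.7, 140.7]] (np.int64(227), np.int64(85))
```

View pics/7.png

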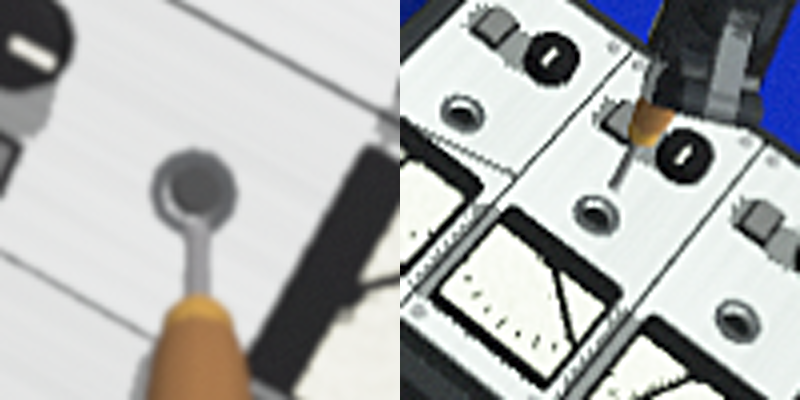

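View pics/8.png

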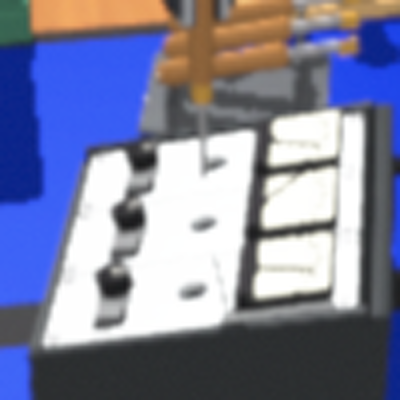

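```bash
python3 - <<'E'
from h import *
w,a,b=pickle.load(open("h1.pkl","rb"))
Tw,Ta,Tb=(278.8,201.5),(387.2,286.),(278.3,128.3);Hw,Ha,Hb=(277.8,195.2),(382.3,292.8),(277.8,140.75)
for n,p,q in(("w",w,a),("s",b,a),("ws",w,b)):
    t=tri((p,{"w":Tw,"s":Tb,"ws":Tw}[n]),(q,Tb if n=="ws" else Ta));h=tri((p,{"w":Hw,"s":Hb,"ws":Hw}[n]),(q,Hb if n=="ws" else Ha))
    print(n,t[0].round(4),h[0].round(4),(h[0]-t[0]).round(4),np.round([t[1][0],h[1][0]],4))
t=tri((w,Tw),(a,Ta),(b,Tb));h=tri((w,Hw),(a,Ha),(b,Hb));print(t,h,(h[0]-t[0]).round(4),units(h[0]-t[0]))
E
```

```text
w [0.5371 0.1902 0.1177] [0.5373 0.1878 0.0867] [ 0.0002 -0.0024 -0.031 ] [0.0014 0.002 ]
s [0.5391 0.191  0.1186] [0.5369 0.1894 0.0827] [-0.0021 -0.0016 -0.0359] [0.0007 0.0004]
ws [0.5379 0.1892 0.1193] [0.5367 0.1855 0.0851] [-0.0012 -0.0037 -0.0342] [0.0015 0.0002]
(array([0.53813086, 0.19017954, 0.11885882]), [np.float64(0.0019316475456180307), np.float64(0.0011491614545170142), np.float64(0.0014300669581090901)]) (array([0.53694612, 0.18734787, 0.08436606]), [np.float64(0.002020889955358325), np.float64(0.002217245414800009), np.float64(0.0004851259270306491)]) [-0.0012 -0.0028 -0.0345] [-0.06097536 -0.04783986  0.86225044]
```

Triangulating the tip and hole in pairs of views puts the hole about (-1.5, -1.5) mm from the tip, with the pairs spreading ±1.5 mm. I'll shift by that, lower to just above the mouth and look once more.

>>> jog_arm(
  series=[
    {"jaw": -1,"dx": -0.03,"dy": -0.05,"dz": 0.2,"twist": 0},
    {"jaw": -1,"dx": -0.03,"dy": -0.05,"dz": 0.45,"twist": 0},
    {"jaw": -1,"dx": -0.03,"dy": -0.05,"dz": 0.7,"twist": 0},
    {"jaw": -1,"dx": -0.03,"dy": -0.05,"dz": 0.7,"twist": 0},
    {"jaw": -1,"dx": -0.03,"dy": -0.05,"dz": 0.7,"twist": 0},
  ],
)

```text
clock: 6.12
ee_pos: [0.5359, 0.1866, 0.1897]
tcp_rot: [1.919, 2.487, 0.0]
wrist_force: [0.1, -1.6, -0.5]
grip_width: 0.0141
```

```bash
python3 - <<'E'
from h import *
o=r.observe();e=np.array(o["ee_pos"]);t=e+[.0003,.0005,-.1013];print(e,t,o["wrist_force"])
w=snap("wrist");a=snap("scene");b=snap("side");pickle.dump((w,a,b),open("h2.pkl","wb"))
T=[]
for s,(u,v) in((w,(278,195)),(a,(382,293)),(b,(278,141))):
    print(proj(s,[t]).round(1));T.append(cv2.resize(s["color"][v-25:v+25,u-16:u+17,::-1],(264,400),interpolation=cv2.INTER_CUBIC))
cv2.imwrite("pics/9.png",np.hstack(T))
E
```

```text
[0.53587659 0.18663222 0.18966869] [0.53617659 0.18713222 0.08836869] [ 0.07054806 -1.62377299 -0.51860126]
[[280.5 202.9]]
[[381.7 290.8]]
[[277.4 139.3]]
```

View pics/9.png

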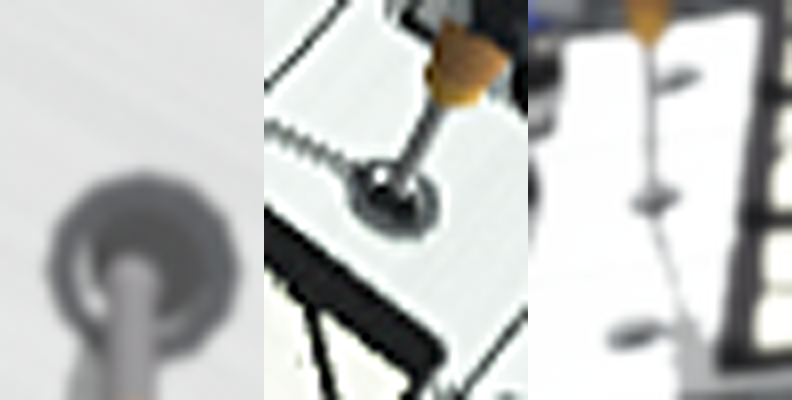

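The tip sits inside the washer outline in all three views: wrist tip about (130,270) against centre (143,263) in the 8x crop, with scene and side within about 1.5 mm. A tiny +0.6/+0.5 mm nudge and then a careful descent, watching the force.

>>> jog_arm(
  series=[
    {"jaw": -1,"dx": 0.015,"dy": 0.012,"dz": 0.1,"twist": 0},
    {"jaw": -1,"dx": 0.015,"dy": 0.012,"dz": 0.2,"twist": 0},
    {"jaw": -1,"dx": 0.015,"dy": 0.012,"dz": 0.3,"twist": 0},
    {"jaw": -1,"dx": 0.015,"dy": 0.012,"dz": 0.3,"twist": 0},
  ],
  squeeze=90,
)

```text
clock: 6.78
ee_pos: [0.5359, 0.1872, 0.1771]
tcp_rot: [-1.919, -2.487, 0.001]
wrist_force: [0.2, 0.3, -0.6]
grip_width: 0.0129
```

The tip is about 8 mm below the mouth with no contact force, so it is through the hole. Continuing down.

>>> jog_arm(
  series=[
    {"jaw": -1,"dx": 0,"dy": 0,"dz": 0.1,"twist": 0},
    {"jaw": -1,"dx": 0,"dy": 0,"dz": 0.2,"twist": 0},
    {"jaw": -1,"dx": 0,"dy": 0,"dz": 0.27,"twist": 0},
    {"jaw": -1,"dx": 0,"dy": 0,"dz": 0.27,"twist": 0},
  ],
)

```text
clock: 7.28
ee_pos: [0.5363, 0.1873, 0.167]
tcp_rot: [1.919, 2.487, 0.001]
wrist_force: [-0.4, -0.9, 3.5]
grip_width: 0.0133
```

>>> jog_arm(
  series=[
    {"jaw": -1,"dx": 0,"dy": 0,"dz": 0.05,"twist": 0},
    {"jaw": -1,"dx": 0,"dy": 0,"dz": 0.05,"twist": 0},
  ],
)

```text
clock: 7.52
ee_pos: [0.5364, 0.1873, 0.165]
tcp_rot: [1.919, 2.487, 0.001]
wrist_force: [1.2, 0.1, 3.7]
grip_width: 0.0133
```

>>> jog_arm(
  series=[
    {"jaw": -1,"dx": 0,"dy": 0,"dz": 0.05,"twist": 0},
    {"jaw": -1,"dx": 0,"dy": 0,"dz": 0.05,"twist": 0},
  ],
)

```text
clock: 7.78
ee_pos: [0.5365, 0.1873, 0.163]
tcp_rot: [1.918, 2.487, 0.001]
wrist_force: [1.7, -0.1, 4.8]
grip_width: 0.0131
```

>>> jog_arm(
  series=[
    {"jaw": -1,"dx": 0,"dy": 0,"dz": 0.05,"twist": 0},
    {"jaw": -1,"dx": 0,"dy": 0,"dz": 0.05,"twist": 0},
  ],
)

```text
clock: 8.02
ee_pos: [0.5369, 0.1874, 0.1619]
tcp_rot: [1.918, 2.486, 0.003]
wrist_force: [1.4, -1.3, 11.6]
grip_width: 0.013
```

>>> jog_arm(
  series=[
    {"jaw": -1,"dx": 0,"dy": 0,"dz": 0.03,"twist": 0},
    {"jaw": -1,"dx": 0,"dy": 0,"dz": 0.03,"twist": 0},
  ],
)

```text
clock: 8.28
ee_pos: [0.5372, 0.1875, 0.1616]
tcp_rot: [1.918, 2.486, 0.004]
wrist_force: [-0.7, -2.7, 20.2]
grip_width: 0.013
```

The force rose along the spring (3.5, 3.7, 4.8 N) and then sharply (11.6, 20.2 N) after about 6 mm of travel, so the button is at its stop. I'll hold it and check it is steady.

>>> jog_arm(
  series=[
    {"jaw": -1,"dx": 0,"dy": 0,"dz": 0,"twist": 0},
    {"jaw": -1,"dx": 0,"dy": 0,"dz": 0,"twist": 0},
    {"jaw": -1,"dx": 0,"dy": 0,"dz": 0,"twist": 0},
    {"jaw": -1,"dx": 0,"dy": 0,"dz": 0,"twist": 0},
    {"jaw": -1,"dx": 0,"dy": 0,"dz": 0,"twist": 0},
    {"jaw": -1,"dx": 0,"dy": 0,"dz": 0,"twist": 0},
  ],
)

```text
clock: 9.02
ee_pos: [0.5372, 0.1875, 0.1616]
tcp_rot: [1.918, 2.486, 0.004]
wrist_force: [-0.2, -1.5, 19.7]
grip_width: 0.0135
```

```bash
python3 - <<'E'
from h import *
a=snap("scene");w=snap("wrist")
f=lambda c:cv2.resize(c[...,::-1],(400,400),interpolation=cv2.INTER_CUBIC)
cv2.imwrite("pics/10.png",np.hstack([f(a["color"][225:365,310:450]),f(w["color"][150:250,230:330])]))
E
```

```text
(no output)
```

View pics/10.png

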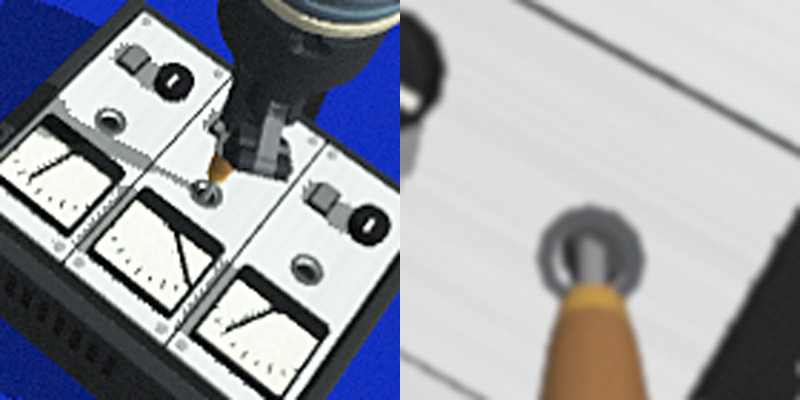

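Both views show the shank in the middle module's hole (scene crop (207,190), wrist crop (592,255)). The ferrule is clear of the plate and the force is steady at 20 N. Tip depth is about 23 mm below the mouth, against the 22.5 mm expected at the stop. Handing in.

```bash
python3 -c "
from rig import r
print(r.close_job())"
```

```text
the job is handed in; nothing more can be done
None
```

The job is handed in with the gripper holding the ball stylus and its tip pressing the middle module's reset button. The middle module was the one whose needle stood at the bottom stop.

**Last checks:**
- **Button at its stop:** the force rose from 3.5 to 4.8 N along the spring, then jumped to about 20 N after roughly 6 mm of travel. It held at 19.7 N. The tip is about 23 mm below the hole mouth, against 22.5 mm expected.
- **In the hole:** the last scene and wrist pictures show the shank in the middle hole, with the ferrule clear of the plate.
- **Time and force:** it took about 9 s. The wrist readings never exceeded about 20 N.

**What disagreed or was not checked:**
- **Hole position:** the camera pairs differed by about 1.5–2 mm on tip against hole, so I aimed between them. The tip went in without touching the rim.
- **Grip opening:** it read about 13–14 mm on a handle given as 15–16 mm, but there was no sign of slip.
- **Needle:** the middle needle still stood at the bottom stop in the last picture. I judged the press by force and travel only.
- **Other objects:** I took no final picture of the other tools, the glue bottle or the jar. The planned path kept clear of them, and there were no unexpected forces.

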